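# Push the used lemon half through the spring flap of the prep station

### The arm

A 6-joint arm with a two-finger parallel gripper is mounted at the origin on a cart in front of the work surface, level with it; the furniture and walls round the work are solid. World frame = base frame: x ahead of the robot, y to its left, z up, the work surface at z = 0. Lengths are in m, angles in degrees, forces in N, time in s.
With the tool pointing down it reaches from about 0.35 to 0.875 m from the base axis. Payload 4.2 kg.
Tool frame: the origin (TCP) lies on the centre line of the jaws, within the pads' length; the fingertips stand 19 mm ahead of it and the grasp point (between the pads) is the TCP; x points along the fingers, y is the direction in which the jaws open and shut, and the axes are right-handed (so a half turn about x gives the same grasp; the last joint's range is limited). The gripper opens to 87 mm and grips with 3 to 60 N. Pads are 19 mm wide; open, the fingers measure 117 mm over their backs; the gripper's body (75 mm by 190 mm) begins 51 mm behind the grasp point.
Start: joints at [-59.095, 22.042, 0.453, 0, -68.411, -14.817], TCP at [0.173, -0.6, 0.242] pointing down, gripper open.
Joint ranges: [-179.83, 179.83], [-69.29, 118.12], [-61.27, 80.66], [-181.25, 117.63], [-171.15, -9.14], [-177.46, 177.46]. Speed limits (degrees/s): [159.86, 159.86, 180, 180, 180, 180].

### API

Orientations are given as a 3x3 rotation matrix whose columns are the frame's x, y, z axes.
In Python, from station import r, viewer, job, spotter gives the robot as it stands.
- The arm moves only by the tool play_rows, never from a script. Its argument "commands" is a list of rows, each an object of numbers: "fingers": the gripper command: -1 is fully open, 1 is shut, values between are in proportion; "tx", "ty", "tz": the shift along the tool's x, y, z normalised to -1 to 1, where 1 is 750 mm; "ax", "ay", "az": the turn, a rotation vector about the tool's x, y, z normalised to -1 to 1, where 1 is pi rad. In form: [{"fingers": .., "tx": .., "ty": .., "tz": .., "ax": .., "ay": .., "az": ..}, ...]. A call has 1 to 5 rows; each row is the pose to reach, as a shift and turn from the pose commanded when the call began, along the tool's axes at that moment, turning the shorter way round; what a row does not reach only later rows make up. A row lasts 1/12 s, in which the tool goes at most 41.7 mm and 7.16 degrees, less where a joint would pass 70% of its speed; a pose out of reach is approached as far as the arm can. A call with a number of a shift or a turn outside -1 to 1 is refused whole. A call with a gripper value outside its range is refused whole. The fingers move at their own pace and stop on an object; the grip force is fixed at half the most. Time passes only in rows, so rows that repeat a pose let the fingers close. It gives the time, the measured TCP pose, the force and the opening at its end, in the units of the state.
- r.sense(): the state, without advancing time (a new reading comes with each control period).
- viewer.capture(name): name is "side" or "top" or "wrist"; returns a dict with "image" (480x640x3 uint8, red, green, blue), "fx", "fy", "cx", "cy" (pixels), "R" (3x3) and "t" (3): a world point X has camera coordinates R X + t; the wrist camera has in their place "mount" (4x4, takes a point from camera to tool coordinates, whose origin is the TCP and whose axes are the tool frame's). Camera axes: x right, y down, z forward; pixel columns grow to the right and rows downward; lengths in m; the calibration is good to about 2 mm. A picture is of the moment at which its call begins: read the wrist's pose just before it. There is no depth.
- job.finish_job(): hands the job in, once; it reports no verdict.
Trained networks look in a picture, given as the dict that the camera call returned (one of the last four; its "shot" number tells which), for a name from the list of things; names that differ only in an ending like _2 or _b are one class to them, and where a whole thing is asked for, a point or a joint stands for the part that bears it (a point fixed in the world has none). Each returns a list of dicts, best first, with "score" (0 to 1); they miss things now and then, are a little off and sometimes report something else, mostly with a low value. They report only what shows in the picture. A call takes as long as a camera call. They do not tell look-alikes from the thing itself.
- spotter.find_in(name, picture): "uv" ([column, row] in pixels, amid what is visible of it).
- spotter.silhouettes(name, picture): "region" (480x640 bool, what is visible of it) and "uv" ([column, row] in pixels, amid what is visible of it).
The state is a dict: "time_s": time; "joints": joint angles; "joint_velocities": joint speeds; "effort": joint torques, N m; "tcp_pos": TCP position; "ee_rot": TCP orientation; "wrist_force": force on the tool from outside, world axes, zero at the start; "moment": the same for the moment, N m; "gripper_width": opening from 0.0 (shut) to 1.0 (fully open).
Only numpy, scipy, OpenCV 4.12 (cv2) and the standard library are available. Lean on these libraries where they do the work, as an engineer would, in place of code of your own. Each camera call takes 0.05 s, during which the arm holds its last target. There are 200 camera calls.

### The job

On the raised board lies a used lemon half; bin it in the clear food pan under the green spring flap at the board's end. Push the flap open with one finger and, while that finger holds it open, push the lemon half along the board and over the edge with the other finger so that it drops into the pan, then draw back and let the flap close. Nothing is to be picked up or pinched, and the tangerine half on the board and the mushroom and red pepper behind stay where they are.

Things in the scene. Friction and masses are not known exactly. Their poses are not given: they have to be found in the camera images.
- sill (a point): The fixed prep station, given by the middle of its beech board's far edge (sill), on the board's top, 125 mm above the worktop. Axes: x level, from the board over the sill into the pan (the way to push); z up; y along the sill. The flat board spans x -190 to 0 mm, y -85 to +85 mm, 14 mm thick. Past the sill lies the pan's opening, 130 mm long (x), 160 mm wide (y), closed by the flap.
- flap (a joint): Green spring flap over the opening, 154 mm wide, 4 mm thick. 0 rad = shut, positive = pushed down into the pan, stop at 1.15. Shut, it slopes up 17 degrees from its free edge (4 mm past the sill, level with the board) to the hinge at its far edge. The spring (1 N at the free edge, 0.3 N m wide open) carries the lemon half without opening: a finger must push it.
- flap_edge (a point): Middle of the flap's free edge; it moves with the flap. A finger moving level in the sill's +x just above board height meets the flap 15 to 30 mm past the sill, runs along it and swings it down: about 0.3 rad when the finger's front is 45 mm short of the hinge, 0.55 rad at 30 mm, 0.8 rad at 15 mm, with up to 10 N. Open 0.4 to 0.6 rad, it lets the lemon half drop through.
- flap_hinge (a point): Middle of the flap's hinge line: 130 mm past the sill, 40 mm above the board; axes as at the sill. Barrel radius 6 mm. Beyond it a fixed steel hood, top 50 mm above the board, covers the rest of the pan (to 176 mm past the sill). Steel cheeks 5 mm thick, inner faces 80 mm to either side of the middle, rise beside the flap to the same height.
- pan (a point): Middle of the inner floor of the clear food pan, 115 mm below the board top; inside 226 mm (x) by 150 mm (y), so it reaches from 58 mm before the sill (under the board) to 168 mm past it; axes as at the sill. The lemon half must end on this floor.
- lemon_half_centre (a point): Middle of the yellow lemon half, half-way up. It lies on its cut face on the board: a dome about 45 mm across and 34 mm high, 35 to 70 g, with its middle 17 mm above the board and 60 to 110 mm before the sill at the start. This point's axes mean nothing.
- lemon_half: The lemon half as a body; its origin is not at its middle (use the centre point).
- tangerine_half_centre (a point): Middle of the orange tangerine half, 42 mm across and 32 mm high, cut face down on the board beside the lemon half (75 to 100 mm across from it, on the near or the far side). It stays there.
- mushroom: White button mushroom, 57 mm across and 53 mm high, cap down on the worktop behind the station; origin under its middle. It stays there.
- pepper_red: Red pepper, 77 mm across and 115 mm high, standing on the worktop behind the station; origin under its middle. It stays there. Wall units hang above the rear of the worktop: underside 0.59 m up, from x = 0.62 m back, bar handles from x = 0.58 m; leaning the wrist towards the robot keeps clear of them.
There are look-alikes about, which are no part of the job. Of the things like the lemon_half, leave any that is blue; of the rest the smaller one is meant.

How it is judged (in metres and radians):
On the way, in this order (a step that is already met when the one before it is completed fails the run):
1. a finger has pushed the flap ajar (over 0.1 rad) while the lemon half is still on the board (value of joint flap above 0.1 rad and contact force between the fingers and flap above 0.2 N and z of lemon_half_centre in the frame of sill above 0 m).
2. with the flap held open by a finger (over 0.2 rad), the lemon half is pushed by a finger at the sill (its middle at most 20 mm short of it) (value of joint flap above 0.2 rad and contact force between the fingers and flap above 0.2 N and contact force between the fingers and lemon_half above 0.03 N and x of lemon_half_centre in the frame of sill above -0.02 m).
3. the lemon half has dropped below the board while a finger still holds the flap (z of lemon_half_centre in the frame of sill below -0.05 m and contact force between the fingers and flap above 0.2 N), for 0.02 s.
At the end, for the whole second after the job is handed in: The lemon half lies in the pan, at most still rocking (below 0.1 m/s), its middle more than 70 mm below the board, inside the pan's walls; the flap is shut (within 0.05 rad), and the tangerine half, the mushroom and the pepper are within 20 mm of where they were (z of lemon_half_centre in the frame of sill below -0.07 m and x of lemon_half_centre in the frame of sill between -0.062 and 0.175 m and y of lemon_half_centre in the frame of sill between -0.08 and 0.08 m and linear speed of lemon_half below 0.1 m/s and value of joint flap below 0.05 rad and distance of each of tangerine_half_centre, mushroom, pepper_red from where it was at the start of the episode below 0.02 m); the robot touches nothing.
It fails at once if the lemon half is lifted (its middle over 45 mm above the board, 28 mm higher than it lay) (z of lemon_half_centre in the frame of sill above 0.045 m).
It fails at once if the lemon half is pinched or pressed with more than 15 N (contact force between the fingers and lemon_half above 15 N).
It fails at once if the tangerine half is shifted by more than 20 mm (distance of tangerine_half_centre from where it was at the start of the episode above 0.02 m).
It fails at once if the mushroom is shifted by more than 20 mm (distance of mushroom from where it was at the start of the episode above 0.02 m).
It fails at once if the pepper is shifted by more than 20 mm (distance of pepper_red from where it was at the start of the episode above 0.02 m).
It also fails if it takes over 34 s, if anything falls off the work surface, if the arm or the gripper's body presses on something with over 40 N, if the wrist force passes 120 N, or if a joint passes its speed limit or range.

## Working session

There is one attempt and no reset: what is moved stays moved. The work goes in short steps, Python scripts to look and compute and a tool call to move; the robot and the scene stay as the last step left them, time stands still between calls to the robot, and variables do not carry over. Pictures are saved under pics/ and viewed, about 8 in all and at most 12, crops included, and the job is handed in when it is done.

Besides the shell and the picture viewer there is one more tool, called after "Emit:" in YAML: its name, and indented under it one key for each argument. play_rows: Moves the arm, as the interface text tells. Its arguments: {"type":"object","properties":{"commands":{"type":"array"}},"required":["commands"]}

```bash
mkdir -p pics; ls; python3 - <<'E'
from station import r,viewer,job,spotter
import cv2,numpy as np
for n in ("side","top"):
    p=viewer.capture(n); cv2.imwrite(f"pics/{n}0.png",p["image"][:,:,::-1])
    print(n,p["fx"],p["cx"],p["cy"],p["R"],p["t"])
    for k in ("lemon_half","tangerine_half_centre","flap","mushroom","pepper_red"):
        print(k,[(round(d["score"],2),np.round(d["uv"])) for d in spotter.find_in(k,p)[:4]])
print(r.sense())
E
```

```text
pics
side 615.5555760264756 317.1042816995763 237.13236371617816 [[-0.9954618  -0.09153498 -0.02602226]
 [-0.00818815  0.3548272  -0.93489604]
 [ 0.0948091  -0.93044022 -0.35396643]] [0.58729476 0.15282157 0.86454387]
lemon_half [(0.69, array([344., 358.])), (0.68, array([410., 352.])), (0.64, array([391., 233.]))]
tangerine_half_centre [(0.61, array([330., 227.]))]
flap [(0.59, array([364., 195.]))]
mushroom [(0.95, array([259., 289.]))]
pepper_red [(0.61, array([217., 300.]))]
top 542.4279652912314 321.98513773643276 238.4947925876645 [[ 4.44088675e-04 -9.99779910e-01  2.09746353e-02]
 [-9.99260646e-01 -1.25001805e-03 -3.84265370e-02]
 [ 3.84442983e-02 -2.09420629e-02 -9.99041273e-01]] [-0.12779826  0.59777439  0.97628922]
lemon_half [(0.94, array([207., 320.])), (0.89, array([212., 265.])), (0.86, array([295., 307.]))]
tangerine_half_centre [(0.8, array([308., 254.]))]
flap [(0.58, array([410., 282.]))]
mushroom [(0.65, array([319., 190.])), (0.6, array([372., 286.]))]
pepper_red [(0.71, array([374., 282.]))]
{'time_s': 0.6, 'joints': array([-5.90941726e+01,  2.20398992e+01,  4.53243227e-01, -3.29562755e-03,
       -6.84102987e+01, -1.48178537e+01]), 'joint_velocities': array([-0.11039986, -0.00437209,  0.18118711, -0.06284596, -0.02164518,
        0.01317459]), 'effort': array([ 1.59581041e-04, -3.90212524e+01,  1.87533885e+01,  4.22250152e+00,
        1.54032069e-02, -2.26636536e-05]), 'tcp_pos': array([ 0.17324109, -0.60048782,  0.24156453]), 'ee_rot': array([[ 7.31902767e-05, -2.77092646e-01,  9.60843203e-01],
       [-1.81338315e-05,  9.60843205e-01,  2.77092648e-01],
       [-9.99999997e-01, -3.77042563e-05,  6.52996287e-05]]), 'wrist_force': array([0.1040365 , 0.07622421, 0.04130125]), 'moment': array([ 0.06088665,  0.01200664, -0.00621052]), 'gripper_width': 1.0010811977826108}
```

View pics/top0.png

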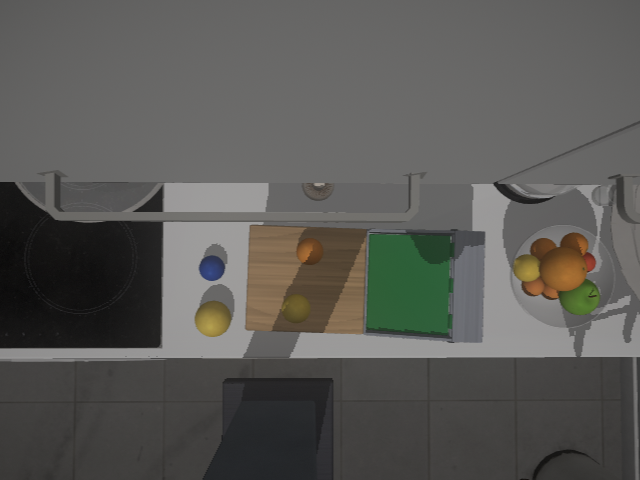

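View pics/side0.png

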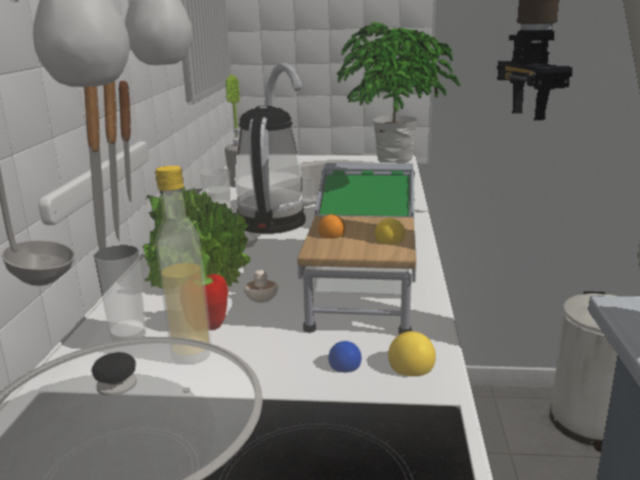

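Candidates for the lemon half: blue (212,268), which is excluded; large yellow (212,319) on the worktop; and the smaller yellow (295,308) on the board. The board one fits, and the orange tangerine half sits behind it at (308,252). I'll confirm in a crop and measure.

```bash
cat > h.py <<'E'
import numpy as np,cv2
from station import r,viewer,job,spotter
def proj(p,X):
    c=np.asarray(X)@np.array(p["R"]).T+p["t"]; return np.stack([p["cx"]+p["fx"]*c[...,0]/c[...,2],p["cy"]+p["fy"]*c[...,1]/c[...,2]],-1)
def back(p,uv,z):
    R=np.array(p["R"]);o=-R.T@p["t"];d=R.T@np.array([(uv[0]-p["cx"])/p["fx"],(uv[1]-p["cy"])/p["fy"],1]);return o+d*(z-o[2])/d[2]
E
python3 - <<'E'
from h import *
p=viewer.capture("top"); im=p["image"]
crop=cv2.resize(im[215:350,190:500],None,fx=2.5,fy=2.5,interpolation=cv2.INTER_CUBIC);cv2.imwrite("pics/crop1.png",crop[:,:,::-1])
def sil(n,p): return [(d["score"],d["region"]) for d in spotter.silhouettes(n,p)]
for n in("lemon_half","tangerine_half_centre"):
    for s,m in sil(n,p):
        v,u=np.nonzero(m); c=(u.mean(),v.mean()); print(n,round(s,2),np.round(c,1),m.sum(),"w h",np.ptp(u)+1,np.ptp(v)+1,back(p,c,.14).round(4))
hsv=cv2.cvtColor(im,cv2.COLOR_RGB2HSV)
def quad(mask):
    mask=cv2.morphologyEx(mask,cv2.MORPH_CLOSE,np.ones((9,9)))
    c=max(cv2.findContours(mask,0,1)[0],key=cv2.contourArea); return cv2.boxPoints(cv2.minAreaRect(c))
g=cv2.inRange(hsv,(50,80,30),(80,255,255)); g[:, :350]=0; g[:,470:]=0
w=cv2.inRange(hsv,(5,60,40),(25,200,255)); w[:,:240]=0; w[:,369:]=0; w[:220]=0;w[340:]=0
for n,m in(("flap",g),("board",w)):
    q=quad(m); print(n,q.round(1).tolist(),[back(p,x,.125).round(4).tolist() for x in q])
E
```

```text
lemon_half 0.87 [211.8 318.3] 999 w h 37 36 [0.4671 0.0486 0.14  ]
lemon_half 0.86 [295.3 308.4] 635 w h 28 29 [ 0.4824 -0.0825  0.14  ]
lemon_half 0.7 [211.4 267.7] 482 w h 24 25 [0.5467 0.0499 0.14  ]
tangerine_half_centre 0.85 [308.9 250.8] 561 w h 27 27 [ 0.5734 -0.1038  0.14  ]
flap [[365.70001220703125, 331.6000061035156], [369.20001220703125, 232.89999389648438], [454.20001220703125, 235.89999389648438], [450.79998779296875, 334.6000061035156]] [[0.4438, -0.1954, 0.125], [0.6027, -0.2014, 0.125], [0.5981, -0.3399, 0.125], [0.4387, -0.3329, 0.125]]
board [[245.1999969482422, 329.70001220703125], [248.89999389648438, 224.3000030517578], [366.29998779296875, 228.39999389648438], [362.70001220703125, 333.79998779296875]] [[0.4473, -0.0021, 0.125], [0.6164, -0.007, 0.125], [0.6101, -0.1968, 0.125], [0.4403, -0.1904, 0.125]]
```

View pics/crop1.png

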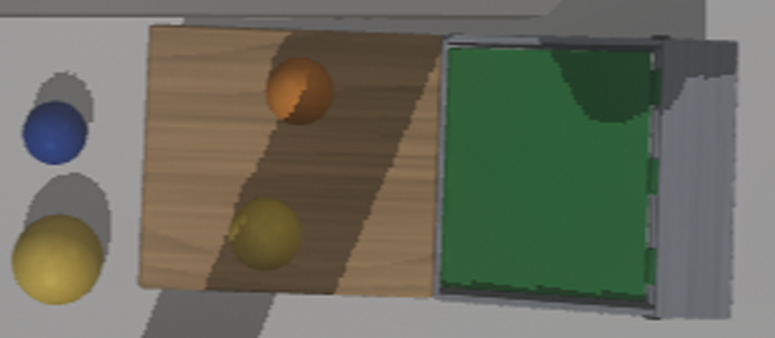

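The crop confirms it: the dull yellow half-dome on the board at (295,308) is smaller (28 px) than the worktop one at (212,319) (37 px). The sill middle is about (0.525,-0.194), pushing roughly along -y. The board measures 170x190 mm, as given. In sill axes the lemon is at x -110, y -46 mm and the tangerine at x -92, y +45 mm.

The plan is to straddle the lemon with the open jaws along the push direction, so the front finger opens the flap and the rear one pushes the lemon.

Emit:
play_rows:
  commands:
    - {"fingers": -1,"tx": 0,"ty": 0.543,"tz": 0.586,"ax": 0.1,"ay": 0,"az": 0}
    - {"fingers": -1,"tx": 0,"ty": 0.543,"tz": 0.586,"ax": 0.1,"ay": 0,"az": 0}
    - {"fingers": -1,"tx": 0,"ty": 0.543,"tz": 0.586,"ax": 0.1,"ay": 0,"az": 0}
    - {"fingers": -1,"tx": 0,"ty": 0.543,"tz": 0.586,"ax": 0.1,"ay": 0,"az": 0}
    - {"fingers": -1,"tx": 0,"ty": 0.543,"tz": 0.586,"ax": 0.1,"ay": 0,"az": 0}

```text
time_s: 1.17
tcp_pos: [0.2797, -0.4234, 0.2417]
ee_rot: [[0.0, 0.034, 0.999], [-0.0, 0.999, -0.034], [-1.0, -0.0, 0.0]]
wrist_force: [0.8, -0.8, 0.2]
gripper_width: 1.004
```

```bash
cat >> h.py <<'E'
S=np.array([.525,-.194,.125]);sx=np.array([-.034,-.9994,0]);sx/=np.linalg.norm(sx);sy=np.array([-sx[1],sx[0],0])
def state():
    s=r.sense();d=s["tcp_pos"]-S;print("t",round(s["time_s"],2),"sill mm",np.round(1e3*np.array([d@sx,d@sy,d[2]]),1),"F",s["wrist_force"].round(1),"g",round(s["gripper_width"],3));return s
def plan(x,y,z):
    "tx,ty,tz,ax.. to TCP at sill coords (mm), tool down, tool y=-sx"
    s=state();R=s["ee_rot"];d=R.T@(S+x/1e3*sx+y/1e3*sy+[0,0,z/1e3]-s["tcp_pos"])/.75
    T=np.stack([[0,0,-1],-sx,np.cross([0,0,-1],-sx)],1)
    print("shift",d.round(4),"turn",(cv2.Rodrigues(R.T@T)[0].ravel()/np.pi).round(4))
E
python3 -c "
from h import *
plan(-105,-46,117)"
```

```text
t 1.17 sill mm [ 237.6 -237.3  116.7] F [ 0.8 -0.8  0.2] g 1.004
shift [-0.0005  0.4568  0.255 ] turn [-0.0001  0.0001  0.0001]
```

Emit:
play_rows:
  commands:
    - {"fingers": -1,"tx": 0,"ty": 0.457,"tz": 0.255,"ax": 0,"ay": 0,"az": 0}
    - {"fingers": -1,"tx": 0,"ty": 0.457,"tz": 0.255,"ax": 0,"ay": 0,"az": 0}
    - {"fingers": -1,"tx": 0,"ty": 0.457,"tz": 0.255,"ax": 0,"ay": 0,"az": 0}
    - {"fingers": -1,"tx": 0,"ty": 0.457,"tz": 0.255,"ax": 0,"ay": 0,"az": 0}
    - {"fingers": -1,"tx": 0,"ty": 0.457,"tz": 0.255,"ax": 0,"ay": 0,"az": 0}

```text
time_s: 1.58
tcp_pos: [0.3874, -0.2447, 0.2421]
ee_rot: [[0.001, 0.033, 0.999], [-0.0, 0.999, -0.033], [-1.0, -0.0, 0.001]]
wrist_force: [-0.3, 0.3, 0.1]
gripper_width: 1.0
```

```bash
python3 -c "
from h import *
plan(-105,-46,117)"
```

```text
t 1.58 sill mm [  55.3 -135.8  117.1] F [-0.3  0.3  0.1] g 1.0
shift [2.000e-04 2.137e-01 1.199e-01] turn [0.0002 0.0004 0.0001]
```

Emit:
play_rows:
  commands:
    - {"fingers": -1,"tx": 0,"ty": 0.214,"tz": 0.12,"ax": 0,"ay": 0,"az": 0}
    - {"fingers": -1,"tx": 0,"ty": 0.214,"tz": 0.12,"ax": 0,"ay": 0,"az": 0}
    - {"fingers": -1,"tx": 0,"ty": 0.214,"tz": 0.12,"ax": 0,"ay": 0,"az": 0}
    - {"fingers": -1,"tx": 0,"ty": 0.214,"tz": 0.12,"ax": 0,"ay": 0,"az": 0}
    - {"fingers": -1,"tx": 0,"ty": 0.214,"tz": 0.12,"ax": 0,"ay": 0,"az": 0}

```text
time_s: 2.0
tcp_pos: [0.4843, -0.0856, 0.2419]
ee_rot: [[0.002, 0.03, 1.0], [0.0, 1.0, -0.03], [-1.0, 0.0, 0.002]]
wrist_force: [0.5, -0.7, 0.5]
gripper_width: 0.998
```

```bash
python3 - <<'E'
from h import *
plan(-105,-46,117)
s=r.sense();p=viewer.capture("wrist");cv2.imwrite("pics/wrist1.png",p["image"][:,:,::-1])
M=np.array(p["mount"]);C=np.eye(4);C[:3,:3]=s["ee_rot"];C[:3,3]=s["tcp_pos"];W=np.linalg.inv(C@M);p["R"],p["t"]=W[:3,:3],W[:3,3]
for n in("lemon_half","tangerine_half_centre"):
    for d in spotter.silhouettes(n,p):
        v,u=np.nonzero(d["region"]);uv=((u.min()+u.max())/2,(v.min()+v.max())/2)
        for c in (uv,(u.min(),uv[1]),(u.max(),uv[1]),(uv[0],v.min()),(uv[0],v.max())):
            X=back(p,c,.137)-S;print(n,round(d["score"],2),np.round(c),"sill mm",(1e3*np.array([X@sx,X@sy])).round(1))
E
```

```text
t 2.0 sill mm [-107.   -44.4  116.9] F [ 0.5 -0.7  0.5] g 0.998
shift [-0.0001 -0.0026 -0.0022] turn [ 0.0014  0.0007 -0.0001]
lemon_half 0.91 [326. 232.] sill mm [-110.6  -46.7]
lemon_half 0.91 [292. 232.] sill mm [-87.5 -46.6]
lemon_half 0.91 [360. 232.] sill mm [-133.6  -46.8]
lemon_half 0.91 [326. 198.] sill mm [-110.4  -69.6]
lemon_half 0.91 [326. 265.] sill mm [-110.7  -22.7]
lemon_half 0.76 [482. 166.] sill mm [-211.6  -90.7]
lemon_half 0.76 [446. 166.] sill mm [-188.2  -90.6]
lemon_half 0.76 [518. 166.] sill mm [-235.   -90.8]
lemon_half 0.76 [482. 133.] sill mm [-209.3 -111.8]
lemon_half 0.76 [482. 200.] sill mm [-214.   -68.7]
lemon_half 0.68 [477. 254.] sill mm [-214.6  -30.7]
lemon_half 0.68 [453. 254.] sill mm [-198.1  -30.7]
lemon_half 0.68 [501. 254.] sill mm [-231.1  -30.8]
lemon_half 0.68 [477. 233.] sill mm [-213.  -46.]
lemon_half 0.68 [477. 276.] sill mm [-216.3  -15. ]
tangerine_half_centre 0.79 [299. 344.] sill mm [-91.4  39. ]
tangerine_half_centre 0.79 [270. 344.] sill mm [-70.1  39.1]
tangerine_half_centre 0.79 [328. 344.] sill mm [-112.6   38.9]
tangerine_half_centre 0.79 [299. 322.] sill mm [-91.5  20.9]
tangerine_half_centre 0.79 [299. 367.] sill mm [-91.2  57.7]
```

View pics/wrist1.png

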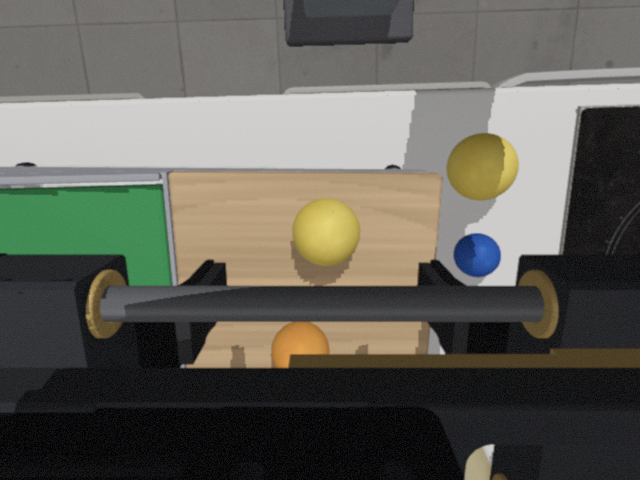

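The wrist view agrees with the top view: the lemon half at pixel (326,232) lies at sill x -110.6, y -46.7 mm and is 46 mm across. The tangerine at (299,344) is clear, and the fingers at columns ~200 and ~440 straddle the lemon. Descending to tip height about 5 mm above the board.

Emit:
play_rows:
  commands:
    - {"fingers": -1,"tx": 0.04,"ty": 0,"tz": -0.003,"ax": 0.0014,"ay": 0,"az": 0}
    - {"fingers": -1,"tx": 0.08,"ty": 0,"tz": -0.003,"ax": 0.0014,"ay": 0,"az": 0}
    - {"fingers": -1,"tx": 0.11,"ty": 0,"tz": -0.003,"ax": 0.0014,"ay": 0,"az": 0}
    - {"fingers": -1,"tx": 0.122,"ty": 0,"tz": -0.003,"ax": 0.0014,"ay": 0,"az": 0}
    - {"fingers": -1,"tx": 0.122,"ty": 0,"tz": -0.003,"ax": 0.0014,"ay": 0,"az": 0}

```text
time_s: 2.57
tcp_pos: [0.4779, -0.0901, 0.1483]
ee_rot: [[-0.005, 0.039, 0.999], [-0.001, 0.999, -0.039], [-1.0, -0.001, -0.005]]
wrist_force: [-0.0, -0.7, -0.0]
gripper_width: 0.997
```

```bash
python3 - <<'E'
from h import *
plan(-40,-46.7,25)
p=viewer.capture("side");cv2.imwrite("pics/side1.png",cv2.resize(p["image"][100:330,260:520],None,fx=2.5,fy=2.5)[:,:,::-1])
E
```

```text
t 2.57 sill mm [-102.3  -50.6   23.3] F [-0.  -0.7 -0. ] g 0.997
shift [-0.0023 -0.083   0.0056] turn [-0.0017 -0.0016  0.0002]
```

View pics/side1.png

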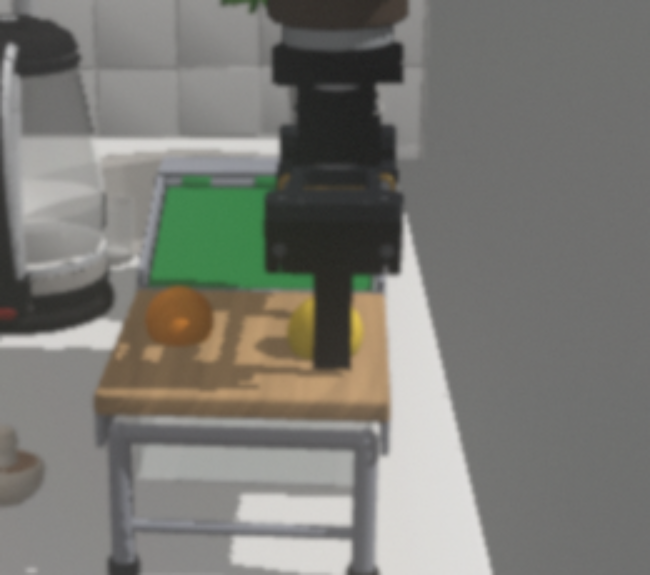

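The trailing finger (column 332) stands behind the lemon (columns 287–363, middle 325), a few mm too far to the near side. Re-reading the settled pose.

```bash
python3 - <<'E'
from h import *
for i in range(2):
    viewer.capture("top"); plan(-40,-46.7,25)
E
```

```text
t 2.67 sill mm [-102.7  -48.2   26.1] F [1.3 0.7 1. ] g 1.002
shift [ 0.0015 -0.0836  0.0023] turn [-0.0014  0.0005  0.0001]
t 2.72 sill mm [-102.9  -47.7   26.6] F [-0.1 -1.   0.1] g 1.0
shift [ 0.0021 -0.0839  0.0017] turn [-0.0013  0.0009  0.    ]
```

Emit:
play_rows:
  commands:
    - {"fingers": -1,"tx": 0.001,"ty": -0.012,"tz": 0.001,"ax": -0.001,"ay": 0,"az": 0}
    - {"fingers": -1,"tx": 0.001,"ty": -0.022,"tz": 0.001,"ax": -0.001,"ay": 0,"az": 0}
    - {"fingers": -1,"tx": 0.001,"ty": -0.032,"tz": 0.001,"ax": -0.001,"ay": 0,"az": 0}
    - {"fingers": -1,"tx": 0.001,"ty": -0.042,"tz": 0.001,"ax": -0.001,"ay": 0,"az": 0}
    - {"fingers": -1,"tx": 0.001,"ty": -0.052,"tz": 0.001,"ax": -0.001,"ay": 0,"az": 0}

```text
time_s: 3.13
tcp_pos: [0.4792, -0.129, 0.1497]
ee_rot: [[0.001, 0.035, 0.999], [0.0, 0.999, -0.035], [-1.0, 0.0, 0.001]]
wrist_force: [-1.0, 0.2, 0.2]
gripper_width: 0.999
```

```bash
cat >> h.py <<'E'
def look(n="lemon_half",z=.14):
    s=r.sense();p=viewer.capture("wrist")
    C=np.eye(4);C[:3,:3]=s["ee_rot"];C[:3,3]=s["tcp_pos"];W=np.linalg.inv(C@np.array(p["mount"]));p["R"],p["t"]=W[:3,:3],W[:3,3]
    for d in spotter.silhouettes(n,p):
        v,u=np.nonzero(d["region"]);c=((u.min()+u.max())/2,(v.min()+v.max())/2);X=back(p,c,z)-S
        print(n,round(d["score"],2),np.round(c),"size",np.ptp(u)+1,np.ptp(v)+1,"sill",(1e3*np.array([X@sx,X@sy])).round(1))
    return p
E
python3 - <<'E'
from h import *
plan(-20,-46.7,25); look(); plan(-20,-46.7,25)
E
```

```text
t 3.13 sill mm [-63.4 -48.   24.7] F [-1.   0.2  0.2] g 0.999
shift [-0.0004 -0.0579  0.0018] turn [-0.0003  0.0002 -0.    ]
lemon_half 0.62 [590. 181.] size 100 89 sill [-172.4  -96.1]
lemon_half 0.61 [370. 290.] size 104 107 sill [-84.8 -48.8]
t 3.23 sill mm [-63.2 -48.3  24.4] F [ 0.4 -0.3 -0. ] g 0.999
shift [-0.0008 -0.0576  0.0022] turn [-0.0008 -0.      0.    ]
```

The lemon tracks the rear finger (x -85, expected -84). Continuing.

Emit:
play_rows:
  commands:
    - {"fingers": -1,"tx": 0,"ty": -0.011,"tz": 0.001,"ax": 0,"ay": 0,"az": 0}
    - {"fingers": -1,"tx": 0,"ty": -0.022,"tz": 0.001,"ax": 0,"ay": 0,"az": 0}
    - {"fingers": -1,"tx": 0,"ty": -0.033,"tz": 0.001,"ax": 0,"ay": 0,"az": 0}
    - {"fingers": -1,"tx": 0,"ty": -0.044,"tz": 0.001,"ax": 0,"ay": 0,"az": 0}
    - {"fingers": -1,"tx": 0,"ty": -0.055,"tz": 0.001,"ax": 0,"ay": 0,"az": 0}

```text
time_s: 3.65
tcp_pos: [0.4785, -0.17, 0.1494]
ee_rot: [[0.0, 0.035, 0.999], [0.0, 0.999, -0.035], [-1.0, 0.0, 0.0]]
wrist_force: [0.2, 1.8, 1.4]
gripper_width: 1.0
```

```bash
python3 - <<'E'
from h import *
plan(20,-46.7,25); look(); plan(20,-46.7,25)
E
```

```text
t 3.65 sill mm [-22.4 -47.3  24.4] F [0.2 1.8 1.4] g 1.0
shift [-0.0008 -0.0566  0.0008] turn [-0.0002  0.0001 -0.0001]
lemon_half 0.61 [616. 165.] size 47 55 sill [-140.6 -101.8]
t 3.75 sill mm [-21.8 -47.2  24.5] F [-0.4 -0.5  2. ] g 0.999
shift [-0.0006 -0.0557  0.0008] turn [-0.0006  0.0001  0.0002]
```

```bash
python3 - <<'E'
from h import *
p=viewer.capture("wrist"); q=viewer.capture("side")
cv2.imwrite("pics/mid.png",np.hstack([cv2.resize(p["image"],(480,360)),cv2.resize(q["image"][130:270,270:395],(320,360))])[:,:,::-1])
E
```

```text
(no output)
```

View pics/mid.png

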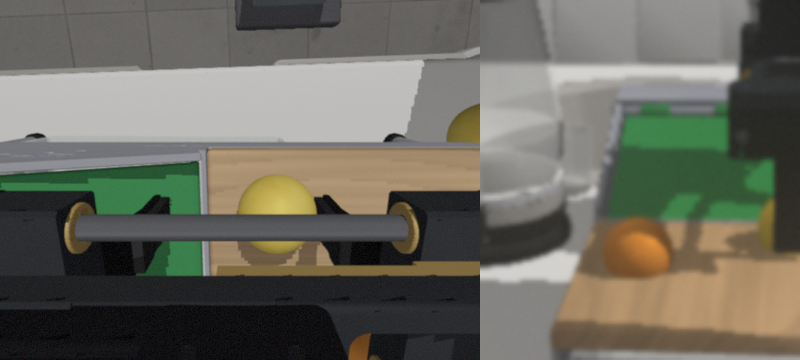

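The lemon (277,213 in the wrist half) rests against the rear finger on the board. The front finger (150,230) is on the flap.

Emit:
play_rows:
  commands:
    - {"fingers": -1,"tx": 0,"ty": -0.011,"tz": 0.001,"ax": 0,"ay": 0,"az": 0}
    - {"fingers": -1,"tx": 0,"ty": -0.022,"tz": 0.001,"ax": 0,"ay": 0,"az": 0}
    - {"fingers": -1,"tx": 0,"ty": -0.033,"tz": 0.001,"ax": 0,"ay": 0,"az": 0}
    - {"fingers": -1,"tx": 0,"ty": -0.044,"tz": 0.001,"ax": 0,"ay": 0,"az": 0}
    - {"fingers": -1,"tx": 0,"ty": -0.055,"tz": 0.001,"ax": 0,"ay": 0,"az": 0}

```text
time_s: 4.27
tcp_pos: [0.4777, -0.2111, 0.1492]
ee_rot: [[-0.0, 0.035, 0.999], [0.0, 0.999, -0.035], [-1.0, 0.0, -0.0]]
wrist_force: [0.1, 3.7, 2.4]
gripper_width: 1.0
```

```bash
python3 - <<'E'
from h import *
plan(47,-46.7,25); p=viewer.capture("wrist"); q=viewer.capture("top")
cv2.imwrite("pics/mid2.png",np.hstack([cv2.resize(p["image"],(480,360)),cv2.resize(q["image"][220:350,290:405],(320,360))])[:,:,::-1])
plan(47,-46.7,25)
E
```

```text
t 4.27 sill mm [ 18.7 -46.7  24.2] F [0.1 3.7 2.4] g 1.0
shift [-0.001  -0.0377  0.    ] turn [-0.0002 -0.     -0.0002]
t 4.37 sill mm [ 19.6 -46.6  24.4] F [-0.8 -0.4  4. ] g 0.997
shift [-0.0007 -0.0365 -0.    ] turn [-0.0006  0.      0.0003]
```

View pics/mid2.png

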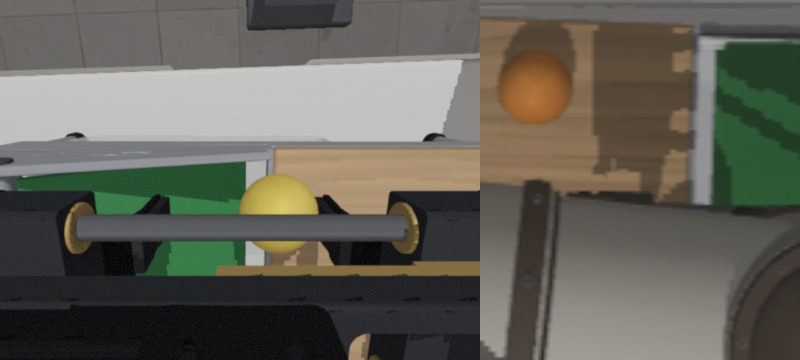

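The lemon (278,213) is now astride the sill, with the front finger holding the flap ajar. Pushing the last 28 mm.

Emit:
play_rows:
  commands:
    - {"fingers": -1,"tx": 0,"ty": -0.009,"tz": 0,"ax": 0,"ay": 0,"az": 0}
    - {"fingers": -1,"tx": 0,"ty": -0.018,"tz": 0,"ax": 0,"ay": 0,"az": 0}
    - {"fingers": -1,"tx": 0,"ty": -0.027,"tz": 0,"ax": 0,"ay": 0,"az": 0}
    - {"fingers": -1,"tx": 0,"ty": -0.037,"tz": 0,"ax": 0,"ay": 0,"az": 0}
    - {"fingers": -1,"tx": 0,"ty": -0.037,"tz": 0,"ax": 0,"ay": 0,"az": 0}

```text
time_s: 4.78
tcp_pos: [0.4766, -0.2392, 0.1491]
ee_rot: [[-0.001, 0.036, 0.999], [0.0, 0.999, -0.036], [-1.0, 0.0, -0.001]]
wrist_force: [-0.6, 2.7, 3.6]
gripper_width: 1.004
```

```bash
python3 - <<'E'
from h import *
plan(52,-46.7,25); p=viewer.capture("wrist"); q=viewer.capture("side")
cv2.imwrite("pics/mid3.png",np.hstack([cv2.resize(p["image"],(480,360)),cv2.resize(q["image"][150:320,270:430],(320,360))])[:,:,::-1])
plan(52,-46.7,25)
E
```

```text
t 4.78 sill mm [ 46.8 -46.9  24.1] F [-0.6  2.7  3.6] g 1.004
shift [-0.0011 -0.0069  0.0003] turn [-0.0005 -0.0002 -0.    ]
t 4.88 sill mm [ 46.3 -46.9  24.5] F [-1.3  3.1  3. ] g 0.998
shift [-0.0007 -0.0075  0.0003] turn [-0.0004 -0.0002  0.0001]
```

View pics/mid3.png

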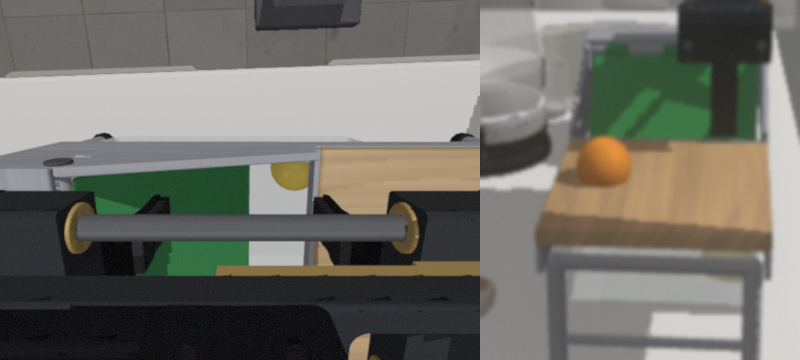

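The lemon half has dropped: it is visible in the pan at (292,172) while the front finger still holds the flap. Drawing back so the flap closes, then lifting.

Emit:
play_rows:
  commands:
    - {"fingers": -1,"tx": -0.002,"ty": 0.022,"tz": 0,"ax": 0,"ay": 0,"az": 0}
    - {"fingers": -1,"tx": -0.002,"ty": 0.044,"tz": 0,"ax": 0,"ay": 0,"az": 0}
    - {"fingers": -1,"tx": -0.002,"ty": 0.066,"tz": 0,"ax": 0,"ay": 0,"az": 0}
    - {"fingers": -1,"tx": -0.002,"ty": 0.088,"tz": 0,"ax": 0,"ay": 0,"az": 0}
    - {"fingers": -1,"tx": -0.002,"ty": 0.11,"tz": 0,"ax": 0,"ay": 0,"az": 0}

```text
time_s: 5.3
tcp_pos: [0.4799, -0.1557, 0.1512]
ee_rot: [[0.001, 0.034, 0.999], [-0.001, 0.999, -0.034], [-1.0, -0.001, 0.001]]
wrist_force: [0.3, -0.3, 0.9]
gripper_width: 1.003
```

Emit:
play_rows:
  commands:
    - {"fingers": -1,"tx": -0.03,"ty": 0.02,"tz": 0,"ax": 0,"ay": 0,"az": 0}
    - {"fingers": -1,"tx": -0.08,"ty": 0.02,"tz": 0,"ax": 0,"ay": 0,"az": 0}
    - {"fingers": -1,"tx": -0.13,"ty": 0.02,"tz": 0,"ax": 0,"ay": 0,"az": 0}
    - {"fingers": -1,"tx": -0.13,"ty": 0.02,"tz": -0.05,"ax": 0,"ay": 0,"az": 0}
    - {"fingers": -1,"tx": -0.13,"ty": 0.02,"tz": -0.1,"ax": 0,"ay": 0,"az": 0}

```text
time_s: 5.72
tcp_pos: [0.4069, -0.1384, 0.2504]
ee_rot: [[0.005, 0.034, 0.999], [-0.001, 0.999, -0.034], [-1.0, -0.001, 0.006]]
wrist_force: [-1.2, 0.9, -0.7]
gripper_width: 0.995
```

Emit:
play_rows:
  commands:
    - {"fingers": -1,"tx": 0,"ty": 0,"tz": -0.05,"ax": 0,"ay": 0,"az": 0}
    - {"fingers": -1,"tx": 0,"ty": 0,"tz": -0.06,"ax": 0,"ay": 0,"az": 0}
    - {"fingers": -1,"tx": 0,"ty": 0,"tz": -0.06,"ax": 0,"ay": 0,"az": 0}
    - {"fingers": -1,"tx": 0,"ty": 0,"tz": -0.06,"ax": 0,"ay": 0,"az": 0}
    - {"fingers": -1,"tx": 0,"ty": 0,"tz": -0.06,"ax": 0,"ay": 0,"az": 0}

```text
time_s: 6.13
tcp_pos: [0.3616, -0.1369, 0.2486]
ee_rot: [[0.001, 0.034, 0.999], [-0.001, 0.999, -0.034], [-1.0, -0.001, 0.001]]
wrist_force: [-0.2, 0.7, 0.2]
gripper_width: 0.999
```

```bash
python3 - <<'E'
from h import *
state(); p=viewer.capture("top"); q=viewer.capture("side")
for n in("tangerine_half_centre","mushroom","lemon_half"):
  for c in(p,q): print(n,[(round(d["score"],2),np.round(d["uv"],1)) for d in spotter.find_in(n,c)[:4]])
cv2.imwrite("pics/end.png",np.hstack([cv2.resize(p["image"][200:360,190:500],(480,300)),cv2.resize(q["image"][150:360,200:430],(320,300))])[:,:,::-1])
state()
E
```

```text
t 6.13 sill mm [ -51.6 -165.3  123.6] F [-0.2  0.7  0.2] g 0.999
tangerine_half_centre [(0.73, array([306.4, 253.5]))]
tangerine_half_centre [(0.77, array([332.3, 226.9]))]
mushroom [(0.68, array([314. , 191.9]))]
mushroom [(0.7, array([259.9, 289. ])), (0.6, array([369.2, 194.3]))]
lemon_half [(0.8, array([213.1, 266.6])), (0.76, array([212.2, 316.3]))]
lemon_half [(0.74, array([412.6, 356.3])), (0.63, array([344.4, 356.5]))]
t 6.53 sill mm [ -51.7 -166.3  123.1] F [ 0.2 -1.  -1.4] g 0.995
```

View pics/end.png

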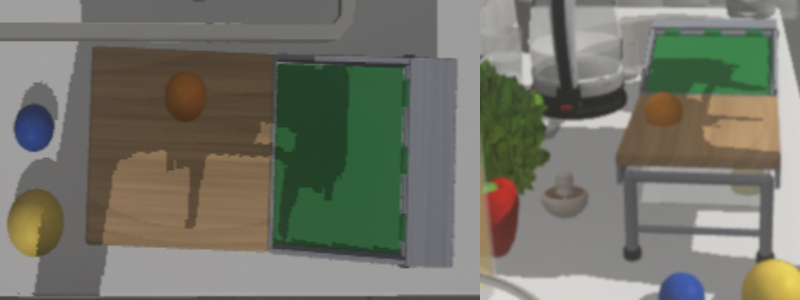

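The flap is shut and the board is clear except for the tangerine, which is unmoved. The lemon shows faintly through the pan wall at (745,180), and the robot is clear. Handing in.

```bash
python3 -c "
from h import *
print(job.finish_job())"
```

```text
the job is handed in; nothing more can be done
None
```

I pushed the lemon half into the pan and handed the job in at about 6.5 s. No verdict is reported, so what follows is from my own checks.

- **How it was done:** I set the open jaws astride the small yellow half on the board, tool pointing straight down. One level push along the board let the front finger open the flap while the rear finger pushed the lemon over the sill. Then I drew back, lifted and pulled clear.
- **Drop:** A picture taken while the front finger still held the flap showed the lemon in the pan. The last wrist force readings in the push were about 4 N.
- **End state:** The last pictures show the flap shut and the lemon faintly visible through the pan wall. The tangerine and mushroom were found within about 5 pixels of where they started. The arm stood clear, with about zero wrist force.

**Not measured:**
- I judged the flap angle only from the finger's position and the pictures.
- I did not measure the lemon's final position or speed.
- I checked the pepper only by eye.
- Just after the descent the measured pose was off by about 4 mm, but it settled before the push began.

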